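# Dock a small display on its spring arm and wind the tension until it floats level

## Robot

A 6-joint arm with a two-finger parallel gripper is mounted at the origin on a cart in front of the work surface, level with it; the furniture and walls round the work are solid. World frame = base frame: x ahead of the robot, y to its left, z up, the work surface at z = 0. Lengths are in m, angles in rad, forces in N, time in s.
With the tool pointing down it reaches from about 0.375 to 0.975 m from the base axis. Payload 3.8 kg.
Tool frame: the origin (TCP) lies midway between the tips of the shut fingers; the grasp point (between the pads) lies 19 mm behind it; z points along the fingers, y is the line along which they close (so a half turn about z gives the same grasp; the last joint's range is limited). The gripper opens to 85 mm and grips with 20 to 120 N. Pads are 22 mm wide; open, the fingers measure 114 mm over their backs; the gripper's body (76 mm by 85 mm) begins 54 mm behind the grasp point. The pads swing forward as they close: fully open they stand 13 mm farther back than shut.
Start: joints at [-0.037, 0.264, 1.604, -0, 1.274, -0.037], TCP at [0.675, -0, 0.231] pointing down, gripper open.
Joint ranges: [-2.63, 2.63], [-0.94, 2.18], [0.31, 2.57], [-1.31, 4.45], [0, 2.66], [-2.55, 2.55]. Speed limits (rad/s): [2.57, 2.57, 3.14, 3.14, 3.14, 3.14].

## Interface

Orientations are given as a rotation vector (axis times angle).
In Python, from workcell import status, read_camera, workorder, masks_of gives the robot as it stands.
- The arm moves only by the tool drive_tool, never from a script. Its argument "rows" is a list of rows, each a list of 7 numbers: the turn, a rotation vector about the tool's x, y, z in degrees, then the shift along the tool's x, y, z in m, then the opening, from 0 (shut) to 1 (fully open). In form: [[ax, ay, az, tx, ty, tz, claw], ...]. A call has 1 to 8 rows; each row shifts and turns the commanded pose from where the row before left it, along the tool's axes as they then stand; what a row does not reach is not made up. A row lasts 1/12 s, in which the tool goes at most 41.7 mm and 7.16 degrees, less where a joint would pass 70% of its speed; a pose out of reach is approached as far as the arm can. A call is refused whole if a number of a shift passes 0.0417 or a number of a turn 7.16, either way. A call with a gripper value outside its range is refused whole. The fingers move at their own pace and stop on an object; "force" is the grip in N (left out, the last holds). Time passes only in rows, so rows that do not move let the fingers close. It gives the time, the measured TCP pose, the force, the opening and the grip force at its end, in the units of the state.
- status.read_state(): the state, without advancing time (a new reading comes with each control period).
- read_camera(name): name is "scene" or "side" or "wrist"; returns a dict with "color" (420x560x3 uint8, red, green, blue), "intrinsics" (3x3 intrinsics, pixels), "world_from_camera" (4x4, takes a point from camera to world coordinates); the wrist camera has in their place "mount" (4x4, takes a point from camera to tool coordinates, whose origin is the TCP and whose axes are the flange's). Camera axes: x right, y up, looking along -z (the intrinsics and any distortion apply to the point x, -y, -z); pixel columns grow to the right and rows downward; lengths in m; the calibration is good to about 2 mm. A picture is of the moment at which its call begins: read the wrist's pose just before it. There is no depth.
- workorder.finish_job(): hands the job in; it is judged then, once.
Trained networks look in a picture, given as the dict that the camera call returned (one of the last four; its "shot" number tells which), for a name from the list of things; names that differ only in an ending like _2 or _b are one class to them, and where a whole thing is asked for, a point or a joint stands for the part that bears it (a point fixed in the world has none). Each returns a list of dicts, best first, with "score" (0 to 1); they miss things now and then, are a little off and sometimes report something else, mostly with a low value. They report only what shows in the picture. A call takes as long as a camera call.
- masks_of(picture, name): "mask" (420x560 bool, what is visible of it) and "bbox" ([left, top, right, bottom] in pixels, round what is visible of it).
The state is a dict: "time": time; "q": joint angles; "joint_vel": joint speeds; "joint_torque": joint torques, N m; "tool_pos": TCP position; "tcp_rot": TCP orientation; "wrist_force": force on the tool from outside, world axes, zero at the start; "torque": the same for the moment, N m; "width": opening from 0.0 (shut) to 1.0 (fully open); "grip_force": force on a finger pad.
Only numpy, scipy, OpenCV 4.12 (cv2) and the standard library are available. Lean on these libraries where they do the work, as an engineer would, in place of code of your own. Each camera call takes 0.05 s, during which the arm holds its last target. There are 200 camera calls.

## Task

Hang the small display on the head of its spring arm by sliding the tongue on its back down into the slot until it clicks fully home; ease it in, without forcing it. Then wind the black tension knob on top of the arm's elbow until the loaded arm floats level, with the orange pointer inside the white band, and never let the pointer climb into the red. Leave the display hanging freely there, and leave the other tools where they lie.

Things in the scene. Friction and masses are not known exactly. Their poses are not given: they have to be found in the camera images.
- display: small display, black case, standing upright on two rubber feet: 160 mm wide (its y), 16 thick (x), 120 high (z), 0.21 to 0.49 kg. Origin: middle of its underside, z up; the dark screen faces its -x. Grip it by the plain top edge, 16 mm thick, with nothing on the upper 59 mm of its back. The feet reach from x = -23 to +29 mm at y = -58 and +58, 8 mm high
- panel_top (a point): middle of the display's top edge, 120 mm above its underside
- tongue (a point): middle of the lower edge of the aluminium tongue on the display's back, at (23.5, 0, 17) mm in the display's frame. The tongue is an upright plate 36 mm wide, 6 thick, 44 high, with a rounded lower edge, a window for the catch, and a neck 14 mm wide to the panel
- head: dark slotted head at the end of the spring arm; it stays upright while the arm tilts, with the mount's axes: the slot is on its -x side. Slot 39 mm wide, 9 deep, behind two lips 22 mm apart; walls 48 mm above the slot's floor, then a flared mouth up to 61 mm. Origin: the arm's outer pivot, 30 mm behind the slot, 46 above its floor
- dock (a point): middle of the slot's floor in the head. The display is home when tongue is here, upright, its x axis along the head's; 1.5 mm play each way. A brass ball catch in the slot's back wall, 20 mm above the floor, stops the tongue about 20 mm above the floor: it takes a further push (about 10 N; 20 N is ample) to click past it, down to the floor
- mount: fixed foot (black disc 120 mm), aluminium column and light grey elbow housing (50 x 50 mm, top at 194 mm) of the spring arm. Origin: middle of its underside, on the column's axis. The arm leaves along the mount's -y: upper pivot at (0, -40, 172) mm, 180 mm from pivot to pivot
- boom (a joint): tilt of the spring arm (two parallel bars), rad: 0 level, positive with the head higher; -0.30 is the lower stop, where the empty arm rests at first, +0.22 the upper. A spring in the elbow lifts it, about 2 N m per rad; the display's weight, not known, pulls it down. On the black indicator plate the white band is -0.05 to +0.05, red begins at +0.12
- pointer (a point): tip of the orange pointer on the arm's upper bar, 72 mm from the pivot, on the mount's -x side in front of the indicator plate
- mark (a point): middle of the white band on the fixed black indicator plate; the pointer's tip is at this height when the arm is level
- tension_knob (a joint): turn of the knob, rad, growing clockwise from above (clockwise lifts the arm). Range 0 to 4.6, starts at 0. Nothing moves until the spring carries the load; from there each rad lifts the arm by about 0.25 rad. Level comes at a reading of some 2.5 to 3.7, depending on the weight. It stays where it is left; winding takes up to 0.7 N m
- knob_grip (a point): on the vertical axis of the black round fluted tension knob on top of the elbow: 46 mm across, 26 mm tall. This point is 10 mm below its top and 16 mm above its underside, which is 8 mm above the housing
- bit_case: closed red drill bit case, 83 x 133 x 27 mm, lying flat; a bystander. Origin: middle of its underside
- screwdriver_yellow: yellow screwdriver, 34 x 188 x 32 mm, lying along its y; a bystander. Origin: middle of its underside
- tape_measure: yellow tape measure, 39 x 69 x 64 mm, standing; a bystander. Origin: middle of its underside
- battery_a: black tool battery, 111 x 69 x 50 mm; a bystander. Origin: middle of its underside

How it is judged:
On the way:
1. the display is clicked home in the slot, with the arm still on its lower stop (z of tongue in the frame of dock below 0.004 m and horizontal distance between tongue and dock below 0.006 m and angle between display's own z axis and vertical below 0.12 rad and value of joint boom below -0.2 rad), for 0.2 s.
At the end, for the whole second after the job is handed in: The display hangs home in the head's slot (tongue within 4 mm of the slot's floor and 6 mm sideways, upright within 0.12 rad), at rest, and the loaded arm floats within 0.05 rad of level (pointer in the white band) (z of tongue in the frame of dock below 0.004 m and horizontal distance between tongue and dock below 0.006 m and angle between display's own z axis and vertical below 0.12 rad and value of joint boom between -0.05 and 0.05 rad and velocity of joint boom between -0.03 and 0.03 rad/s and linear speed of display below 0.02 m/s); the robot touches nothing.
It fails at once if the display is forced into the head with more than 25 N (contact force between display and head above 25 N).
It fails at once if the pointer climbs into the red (arm more than 0.12 rad above level) (value of joint boom above 0.12 rad).
It fails at once if a tool lying by (bit case, screwdriver, tape measure or battery) is shifted by more than 30 mm (distance of any of bit_case, screwdriver_yellow, tape_measure, battery_a from where it was at the start of the episode above 0.03 m).
It also fails if it takes over 72 s, if anything falls off the work surface, if the arm or the gripper's body presses on something with over 40 N, if the wrist force passes 120 N, or if a joint passes its speed limit or range.

## Working session

There is one attempt and no reset: what is moved stays moved. The work goes in short steps, Python scripts to look and compute and a tool call to move; the robot and the scene stay as the last step left them, time stands still between calls to the robot, and variables do not carry over. Pictures are saved under pics/ and viewed, at most 10 in all, crops included, and the job is handed in when it is done.

Besides the shell and the picture viewer there is one more tool, called after "Emit:" as name(argument=value, ...), one argument or row to a line, values as JSON. drive_tool: Moves the arm, as the interface text tells. Its arguments: {"type":"object","properties":{"rows":{"type":"array"},"force":{"type":"number"}},"required":["rows"]}

```bash
mkdir -p pics; ls
python3 - <<'E'
from workcell import status, read_camera, masks_of
import cv2,numpy as np
print(status.read_state())
ims=[]
for n in ["scene","side"]:
    p=read_camera(n); print(n,p["intrinsics"].tolist(),np.round(p["world_from_camera"],4).tolist(),[k for k in p])
    cv2.imwrite(f"pics/{n}0.png",p["color"][:,:,::-1])
    for t in ["display","tongue","head","mount","tension_knob","pointer","bit_case","screwdriver_yellow","tape_measure","battery_a"]:
        r=masks_of(p,t)
        print(t,[(round(x["score"],2),np.round(x["bbox"]).tolist()) for x in r[:2]])
E
```

```text
pics
{'time': 0.0, 'q': array([-3.69077221e-02,  2.64741266e-01,  1.60534710e+00,  3.40051214e-05,
        1.27370288e+00, -3.69188399e-02]), 'joint_vel': array([-0.00129863, -0.00179172,  0.0006065 ,  0.0001982 , -0.00165677,
        0.00011697]), 'joint_torque': array([ 6.10465631e-04, -5.15121067e+01, -3.67308676e+01, -4.07824507e-05,
        1.31324201e-02,  1.46811578e-05]), 'tool_pos': array([6.74282631e-01, 3.07401027e-05, 2.29984559e-01]), 'tcp_rot': array([-2.22028485, -2.22028736,  0.00231163]), 'wrist_force': array([-0.69211534,  0.25238741,  1.01961111]), 'torque': array([-0.03702794, -0.07676566,  0.00851101]), 'grip_force': 0.0, 'width': 1.003441751946654}
scene [[407.64668935815536, 0.0, 278.3860635826708], [0.0, 407.64668935815536, 212.16140808224327], [0.0, 0.0, 1.0]] [[0.8892, 0.2724, -0.3677, 0.1479], [-0.4572, 0.4956, -0.7385, -0.9789], [-0.0189, 0.8247, 0.5652, 0.7807], [0.0, 0.0, 0.0, 1.0]] ['color', 'intrinsics', 'world_from_camera', 'shot']
display [(0.96, [282.0, 266.0, 324.0, 337.0])]
tongue [(0.83, [280.0, 264.0, 324.0, 340.0]), (0.44, [256.0, 151.0, 273.0,
[... 711 characters left out ...]
rld_from_camera', 'shot']
display [(0.93, [297.0, 245.0, 350.0, 304.0])]
tongue [(0.81, [300.0, 242.0, 354.0, 306.0])]
head [(0.76, [281.0, 197.0, 300.0, 224.0])]
mount [(0.68, [218.0, 153.0, 304.0, 228.0])]
tension_knob [(0.74, [300.0, 243.0, 353.0, 303.0]), (0.49, [228.0, 153.0, 242.0, 166.0])]
pointer [(0.84, [239.0, 173.0, 300.0, 221.0]), (0.73, [280.0, 199.0, 302.0, 223.0])]
bit_case [(0.8, [150.0, 214.0, 196.0, 244.0])]
screwdriver_yellow [(0.72, [187.0, 246.0, 244.0, 272.0]), (0.6, [241.0, 173.0, 301.0, 224.0])]
tape_measure [(0.6, [250.0, 271.0, 277.0, 296.0]), (0.37, [276.0, 198.0, 303.0, 225.0])]
battery_a [(0.73, [272.0, 207.0, 302.0, 230.0]), (0.42, [281.0, 199.0, 297.0, 225.0])]
```

Run:
```python
import cv2
a=cv2.imread("pics/scene0.png")[140:345,180:340]; b=cv2.imread("pics/side0.png")[140:315,210:365]
cv2.imwrite("pics/a1.png",cv2.resize(a,None,fx=2.9,fy=2.9,interpolation=2))
cv2.imwrite("pics/b1.png",cv2.resize(b,None,fx=3.4,fy=3.4,interpolation=2))
```

```text
(no output)
```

View pics/a1.png

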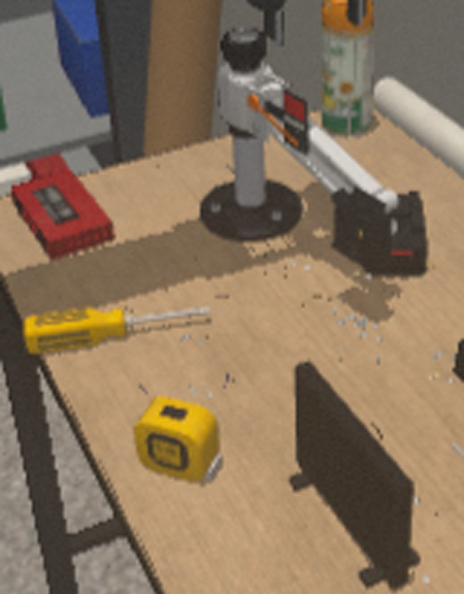

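View pics/b1.png

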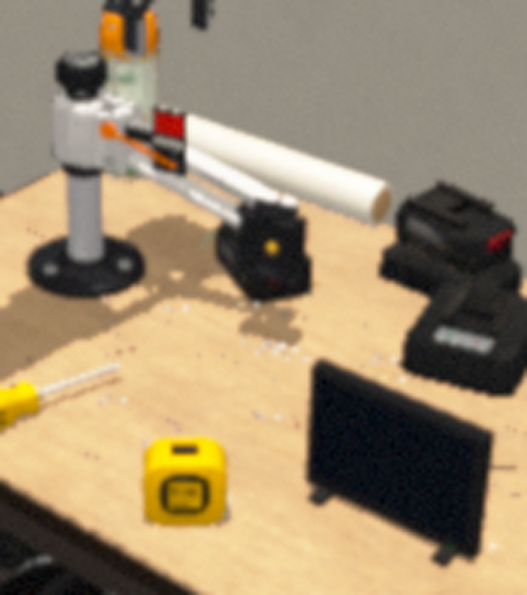

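The pictures agree with the nets. The display stands with its screen toward the robot: side corners are about (303,246), (354,267), (350,303) and (301,283). The mount's knob is at about (264,157) in scene and (234,161) in side, and the head points to the right. The tape measure lies left of the display, and the batteries are far right.

```bash
cat > h.py <<'E'
from workcell import status, read_camera, masks_of
import cv2,numpy as np
from scipy.optimize import minimize, least_squares
from scipy.spatial.transform import Rotation as R
def shot(n):
    if n=="wrist":
        s=status.read_state(); T=np.eye(4);T[:3,:3]=R.from_rotvec(s["tcp_rot"]).as_matrix();T[:3,3]=s["tool_pos"]
        p=read_camera(n); p["W"]=T@p["mount"]
    else: p=read_camera(n); p["W"]=p["world_from_camera"]
    return p
def proj(p,X):
    c=(np.atleast_2d(X)-p["W"][:3,3])@p["W"][:3,:3]; c=c*[1,-1,-1]
    u=c@p["intrinsics"].T; return u[:,:2]/u[:,2:]
def ray(p,uv):
    d=np.linalg.inv(p["intrinsics"])@[*uv,1]; return p["W"][:3,3],p["W"][:3,:3]@(d*[1,-1,-1])
def tri(obs):
    A=0;b=0
    for p,uv in obs:
        o,d=ray(p,uv);d=d/np.linalg.norm(d);M=np.eye(3)-np.outer(d,d);A=A+M;b=b+M@o
    return np.linalg.solve(A,b)
def box(x0,x1,y0,y1,z0,z1): return np.array([[x,y,z] for x in(x0,x1) for y in(y0,y1) for z in(z0,z1)])
def tf(pose,X):
    x,y,a=pose; c,s=np.cos(a),np.sin(a); return np.stack([x+c*X[:,0]-s*X[:,1],y+s*X[:,0]+c*X[:,1],X[:,2]],1)
def sil(p,parts):
    S=4;m=np.zeros((420*S,560*S),np.uint8)
    for X in parts: cv2.fillConvexPoly(m,cv2.convexHull(np.round(proj(p,X)*S+S/2).astype(np.int32)),1)
    return cv2.resize(m.astype(np.float32),(560,420),interpolation=cv2.INTER_AREA)
def fit(ps,ms,model,x0,step):
    def cost(v):
        c=0
        for p,m in zip(ps,ms):
            s=sil(p,model(v)); c+=1-np.minimum(s,m).sum()/np.maximum(s,m).sum()
        return c
    sim=np.vstack([x0]+[np.array(x0)+np.eye(len(x0))[i]*step[i] for i in range(len(x0))])
    r=minimize(cost,x0,method="Nelder-Mead",options=dict(initial_simplex=sim,xatol=2e-4,fatol=1e-4,maxiter=300)); return r.x,r.fun/len(ps)
DISP=[box(-.008,.008,-.08,.08,0.008,.12),box(-.023,.029,-.062,-.054,0,.008),box(-.023,.029,.054,.062,0,.008),box(.02,.027,-.018,.018,.017,.061)]
DISP[0][:,2]=np.where(DISP[0][:,2]<.01,0,DISP[0][:,2])
def best(p,n):
    r=masks_of(p,n); return r[0] if r else None
E
python3 - <<'E'
from h import *
a=shot("scene");b=shot("side")
P=tri([(a,(283.4,265.9)),(b,(303.5,246.5))]);Q=tri([(a,(322,308)),(b,(354,267))])
print("display corners",P,Q,np.linalg.norm(P-Q))
ma,mb=[best(p,"display")["mask"].astype(np.float32) for p in(a,b)]
c=(P+Q)/2; yaw=np.arctan2(*(P-Q)[[1,0]])-np.pi/2
v,f=fit([a,b],[ma,mb],lambda v:[tf(v,X) for X in DISP],[c[0],c[1],yaw],[.01,.01,.1]);print("display fit",v,f)
K=tri([(a,(263.6,157.5)),(b,(234,161.5))]);print("knob",K)
w=shot("wrist");cv2.imwrite("pics/w0.png",w["color"][:,:,::-1]);print(w["W"])
th=np.linspace(0,6.28,24)
def cyl(r,z0,z1): return np.array([[r*np.cos(t),r*np.sin(t),z] for t in th for z in(z0,z1)])
for n in ["tension_knob","mount","head"]:
  for p in (a,b):
    print(n,[(round(r["score"],2),np.round(r["bbox"]).tolist(),int(r["mask"].sum())) for r in masks_of(p,n)[:3]])
E
```

```text
display corners [ 0.48126225 -0.32949538  0.12546515] [ 0.49497718 -0.47879494  0.12018532] 0.1500211146679752
display fit [ 0.49053623 -0.39725611 -0.0232504 ] 0.1079685389995575
knob [0.61216035 0.04686158 0.21670318]
[[ 9.99999932e-01  6.71656739e-05  3.63622038e-04  6.76783197e-01]
 [-1.62949697e-04  9.62778461e-01  2.70291708e-01  6.77335522e-02]
 [-3.31933142e-04 -2.70291749e-01  9.62778407e-01  3.74030267e-01]
 [ 0.00000000e+00  0.00000000e+00  0.00000000e+00  1.00000000e+00]]
tension_knob [(0.63, [254.0, 152.0, 271.0, 161.0], 182), (0.59, [265.0, 172.0, 317.0, 236.0], 748), (0.51, [224.0, 277.0, 255.0, 307.0], 703)]
tension_knob [(0.53, [226.0, 155.0, 244.0, 167.0], 148)]
mount [(0.97, [246.0, 152.0, 319.0, 237.0], 2488)]
mount [(0.81, [215.0, 153.0, 300.0, 225.0], 2509)]
head [(0.68, [293.0, 203.0, 317.0, 236.0], 485)]
head [(0.77, [281.0, 197.0, 298.0, 222.0], 439)]
```

View pics/w0.png

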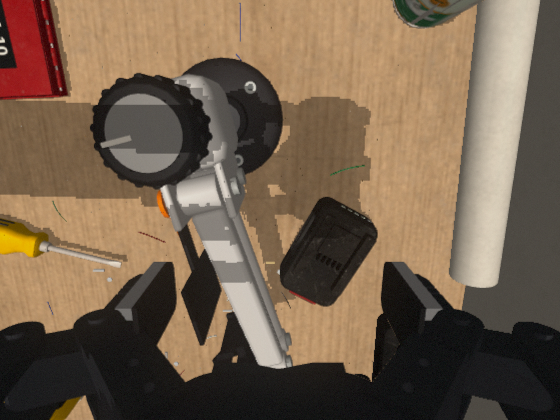

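The wrist view shows the knob's top at about (145,130), the foot disc at (225,118), and the boom running to (270,350). The head is hidden below the gripper, so I'll move over it for a look.

Emit:
drive_tool(
  rows=[
    [0,0,0,-0.035,0,0,1],
    [0,0,0,-0.035,0,0,1],
    [0,0,0,-0.035,0,0,1],
    [0,0,0,-0.035,0,0,1],
    [0,0,0,0,0,0,1],
    [0,0,0,0,0,0,1],
  ],
)

```text
time: 2.15
tool_pos: [0.6748, -0.1421, 0.2312]
tcp_rot: [-2.225, -2.217, -0.0]
wrist_force: [0.0, 0.3, -0.6]
width: 1.001
grip_force: 0.0
```

Run:
```python
from h import *
import pickle
w=shot("wrist");cv2.imwrite("pics/w1.png",w["color"][:,:,::-1]);pickle.dump(w,open("w1.pkl","wb"));print(w["W"][:3,3])
for n in ["head","tension_knob","display","mount","pointer"]:
    print(n,[(round(r["score"],2),np.round(r["bbox"]).tolist()) for r in masks_of(w,n)[:2]])
w0=dict(w);w0["W"]=np.array([[1,0,.0003636,.676783],[-.000163,.962778,.270292,.0677336],[-.000332,-.270292,.962778,.37403],[0,0,0,1]])
def at(p,uv,z):
    o,d=ray(p,uv);return o+d*(z-o[2])/d[2]
print("knob",at(w0,(145,131),.228),"foot",at(w0,(225,118),.01))
```

```text
[ 0.67682515 -0.07438513  0.37392388]
head [(0.8, [203.0, 169.0, 292.0, 265.0]), (0.58, [156.0, 4.0, 295.0, 265.0])]
tension_knob []
display [(0.74, [68.0, 397.0, 94.0, 420.0])]
mount [(0.57, [155.0, 0.0, 294.0, 264.0])]
pointer [(0.98, [166.0, 0.0, 294.0, 267.0])]
knob [0.62171883 0.05941387 0.228     ] foot [0.62237436 0.05993644 0.01      ]
```

View pics/w1.png

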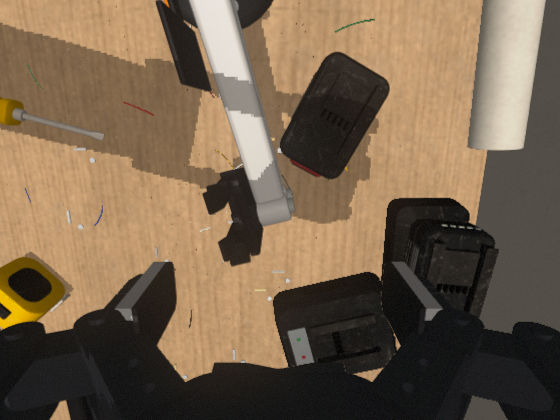

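The foot and knob axes agree to within 1 mm, so the mount is at (0.622, 0.060). The head shows at (203–292, 169–265), with its slot opening toward the left. Next I'll zoom in, overlay the predicted slot, and take a second look from lower down for parallax.

Run:
```python
from h import *
import pickle
w=pickle.load(open("w1.pkl","rb"))
S=9;x0,y0=195,160
im=cv2.resize(w["color"][y0:y0+65*1+50,x0:x0+105,::-1],None,fx=5,fy=5,interpolation=2)
def at(p,uv,z):
    o,d=ray(p,uv);return o+d*(z-o[2])/d[2]
for yaw,c in((.20,(0,0,255)),(.28,(0,255,0))):
    X=np.array([[-.0345,-.212-.0195,.134],[-.0345,-.212+.0195,.134],[-.0255,-.212+.0195,.134],[-.0255,-.212-.0195,.134]])
    q=(proj(w,tf((.622,.0597,yaw),X))-[x0,y0]+.5)*5
    cv2.polylines(im,[q.astype(int)],True,c,1)
    q=(proj(w,tf((.622,.0597,yaw),np.array([[0,-.212,.134]])))-[x0,y0]+.5)*5
    cv2.circle(im,tuple(q[0].astype(int)),4,c,-1)
cv2.imwrite("pics/w1z.png",im)
```

```text
(no output)
```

View pics/w1z.png

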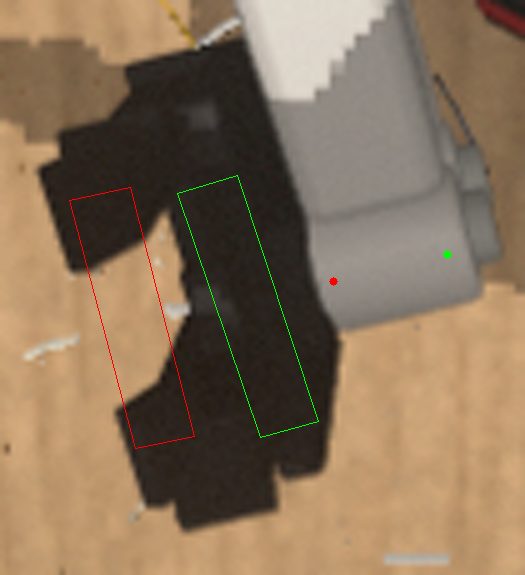

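Run:
```python
from h import *
import pickle
w=pickle.load(open("w1.pkl","rb"))
def at(p,uv,z):
    o,d=ray(p,uv);return o+d*(z-o[2])/d[2]
px={"lipU":(75,270),"lipL":(118,410),"oU":(40,170),"oL":(150,505),"bU":(127,65),"bL":(278,478),"sideU":(60,130),"sideL":(185,530),"capL":(340,330),"capR":(480,295)}
for z in(.134,.121):
  P={k:at(w,(195+u/5-.5,160+v/5-.5),z)[:2] for k,(u,v) in px.items()}
  for a,b in(("lipU","lipL"),("oU","oL"),("sideU","sideL")):
    d=P[b]-P[a]; yaw=np.arctan2(d[0],-d[1]); m=(P[a]+P[b])/2-[.622,.0597]
    f=lambda y:np.round([np.cos(y)*m[0]+np.sin(y)*m[1],-np.sin(y)*m[0]+np.cos(y)*m[1]],4)
    print(z,a,"len",np.linalg.norm(d).round(4),"yaw",yaw.round(3),"mid in mount",[(y,f(y).tolist()) for y in(.2,.22,.24,.26)])
  d=P["capR"]-P["capL"];print("cap yaw",np.arctan2(d[1],d[0]))
# boom parallel edges on upper face: left (240,10)-(310,210), right (400,0)-(440,180)
```

```text
0.134 lipU len 0.0223 yaw 0.232 mid in mount [(0.2, [-0.036, -0.2139]), (0.22, [-0.0402, -0.2131]), (0.24, [-0.0445, -0.2123]), (0.26, [-0.0487, -0.2114])]
0.134 oU len 0.0535 yaw 0.251 mid in mount [(0.2, [-0.0361, -0.2141]), (0.22, [-0.0403, -0.2133]), (0.24, [-0.0446, -0.2125]), (0.26, [-0.0488, -0.2115])]
0.134 sideU len 0.0636 yaw 0.241 mid in mount [(0.2, [-0.0318, -0.2141]), (0.22, [-0.0361, -0.2134]), (0.24, [-0.0404, -0.2127]), (0.26, [-0.0446, -0.2118])]
cap yaw 0.25336756689139917
0.121 lipU len 0.0235 yaw 0.232 mid in mount [(0.2, [-0.0394, -0.2178]), (0.22, [-0.0437, -0.217]), (0.24, [-0.0481, -0.216]), (0.26, [-0.0524, -0.215])]
0.121 oU len 0.0564 yaw 0.251 mid in mount [(0.2, [-0.0395, -0.218]), (0.22, [-0.0438, -0.2172]), (0.24, [-0.0482, -0.2162]), (0.26, [-0.0525, -0.2152])]
0.121 sideU len 0.0671 yaw 0.241 mid in mount [(0.2, [-0.035, -0.218]), (0.22, [-0.0394, -0.2172]), (0.24, [-0.0437, -0.2164]), (0.26, [-0.048, -0.2155])]
cap yaw 0.25336756689139794
```

Lip gap 22.3 mm, mid at mount y = −0.212 and yaw ≈ 0.243: all match the text. Next I'll move over the display.

Emit:
drive_tool(
  rows=[
    [0,0,0,-0.034,-0.025,0,1],
    [0,0,0,-0.034,-0.025,0,1],
    [0,0,0,-0.034,-0.025,0,1],
    [0,0,0,-0.034,-0.025,0,1],
    [0,0,0,-0.034,-0.025,0,1],
    [0,0,0,-0.034,-0.025,0,1],
    [0,0,0,-0.034,-0.025,0,1],
    [0,0,0,0,0,0,1],
  ],
)

```text
time: 3.12
tool_pos: [0.4983, -0.3799, 0.2316]
tcp_rot: [2.225, 2.216, -0.006]
wrist_force: [0.8, 0.8, -0.4]
width: 0.998
grip_force: 0.0
```

Run:
```python
from h import *
import pickle
w=shot("wrist");pickle.dump(w,open("w2.pkl","wb"));print(w["W"][:3,3])
im=w["color"][:,:,::-1].copy()
q=np.vstack([tf((.4905,-.397,-.02),X) for X in [np.array([[-.008,-.08,.12],[-.008,.08,.12],[.008,.08,.12],[.008,-.08,.12]])]])
cv2.polylines(im,[proj(w,q).astype(int)],True,(0,0,255),1)
cv2.imwrite("pics/w2.png",im)
```

```text
[ 0.50061867 -0.31169015  0.3741363 ]
```

View pics/w2.png

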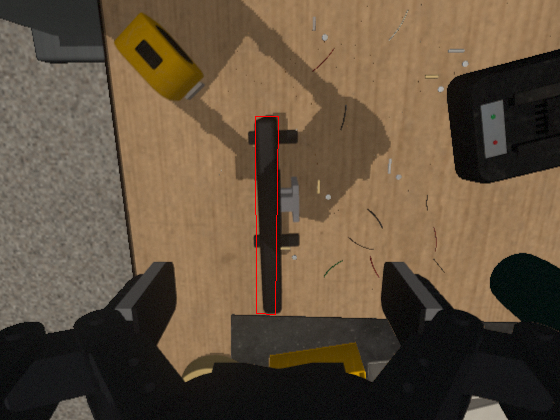

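The overlay lies on the display's top edge (column 257–280, rows 117–314), a little off in yaw. The tongue shows at about (293,200) on its +x side. I'll refine the pose with a wrist silhouette fit.

Run:
```python
from h import *
w=shot("wrist");m=best(w,"display");print(m["score"],m["bbox"])
v,f=fit([w],[m["mask"].astype(np.float32)],lambda v:[tf(v,X) for X in DISP],[.4905,-.397,.0],[.005,.005,.04]);print(v,f)
def at(p,uv,z):
    o,d=ray(p,uv);return o+d*(z-o[2])/d[2]
g=w["color"].astype(int).sum(2)
# top-face centre line from dark run, rows between the feet/tongue
pts=[]
for r in list(range(150,180,3))+list(range(255,300,3)):
    c=np.where(g[r,250:286]<110)[0]+250
    pts.append((r,c.min(),c.max()))
print(pts[::4])
for col in(1,2):
    A=at(w,(pts[0][col],pts[0][0]),.12);B=at(w,(pts[-1][col],pts[-1][0]),.12);print(A,B,np.arctan2((B-A)[0],-(B-A)[1]))
s=status.read_state();print(R.from_rotvec(s["tcp_rot"]).as_matrix().round(4),s["tool_pos"])
im=w["color"][:,:,::-1].copy()
```

```text
0.76 [247.2, 120.4, 297.9, 317.3]
[ 0.4920708  -0.39897446  0.0250382 ] 0.15387922525405884
[(150, np.int64(253), np.int64(274)), (162, np.int64(253), np.int64(275)), (174, np.int64(254), np.int64(276)), (261, np.int64(258), np.int64(277)), (273, np.int64(259), np.int64(277)), (285, np.int64(260), np.int64(277)), (297, np.int64(260), np.int64(277))]
[ 0.48366834 -0.33768785  0.12      ] [ 0.48652996 -0.45784988  0.12      ] 0.023810126002459575
[ 0.49898209 -0.33775353  0.12      ] [ 0.50052682 -0.45790657  0.12      ] 0.012855636610560977
[[ 6.e-04  1.e+00  5.e-04]
 [ 1.e+00 -6.e-04  4.e-04]
 [ 4.e-04  5.e-04 -1.e+00]] [ 0.50235572 -0.37464774  0.23142258]
```

Emit:
drive_tool(
  rows=[
    [0,0,-1,-0.0185,-0.008,0,1],
    [0,0,0,0,0,0.03,1],
    [0,0,0,0,0,0.03,1],
    [0,0,0,0,0,0.02,1],
    [0,0,0,0,0,0,1],
    [0,0,0,0,0,0,1],
    [0,0,0,0,0,0,1],
    [0,0,0,0,0,0,1],
  ],
)

```text
time: 3.93
tool_pos: [0.4961, -0.3938, 0.1537]
tcp_rot: [2.198, 2.239, 0.001]
wrist_force: [1.4, -0.3, -0.0]
width: 1.002
grip_force: 0.0
```

Run:
```python
from h import *
for i in range(3):
    w=shot("wrist")
    s=status.read_state();print(s["tool_pos"],R.from_rotvec(s["tcp_rot"]).as_matrix()[:2,:2].round(3).tolist())
```

```text
[ 0.49594577 -0.39402032  0.15382551] [[-0.018, 1.0], [1.0, 0.018]]
[ 0.49566385 -0.3940618   0.15365961] [[-0.018, 1.0], [1.0, 0.018]]
[ 0.49533187 -0.39407761  0.15330199] [[-0.018, 1.0], [1.0, 0.018]]
```

Emit:
drive_tool(
  rows=[
    [0,0,0,-0.0045,-0.0035,0.012,0.9],
    [0,0,0,0,0,0.015,0.8],
    [0,0,0,0,0,0.015,0.7],
    [0,0,0,0,0,0.015,0.7],
    [0,0,0,0,0,0.008,0.7],
    [0,0,0,0,0,0,0.7],
    [0,0,0,0,0,0,0.7],
    [0,0,0,0,0,0,0.7],
  ],
)

```text
time: 4.75
tool_pos: [0.4912, -0.3986, 0.087]
tcp_rot: [2.201, 2.24, 0.0]
wrist_force: [-0.7, -0.6, 0.4]
width: 0.7
grip_force: 0.0
```

Emit:
drive_tool(
  rows=[
    [0,0,0,0,0,0,0],
    [0,0,0,0,0,0,0],
    [0,0,0,0,0,0,0],
    [0,0,0,0,0,0,0],
    [0,0,0,0,0,0,0],
    [0,0,0,0,0,0,0],
  ],
  force=60,
)

```text
time: 5.25
tool_pos: [0.4912, -0.3984, 0.087]
tcp_rot: [2.201, 2.24, 0.0]
wrist_force: [-0.3, 0.2, 3.3]
width: 0.182
grip_force: 62.4
```

Emit:
drive_tool(
  rows=[
    [0,0,0,0,0,-0.015,0],
    [0,0,0,0,0,-0.03,0],
    [0,0,0,0,0,-0.03,0],
    [0,0,0,0,0,-0.03,0],
    [0,0,-4.3,0,0,-0.03,0],
    [0,0,-4.3,0,0,-0.018,0],
    [0,0,-4.3,0,0,0,0],
    [0,0,0,0,0,0,0],
  ],
)

```text
time: 5.92
tool_pos: [0.4912, -0.3983, 0.2404]
tcp_rot: [1.933, 2.474, -0.0]
wrist_force: [0.5, -0.3, -3.8]
width: 0.176
grip_force: 61.6
```

Emit:
drive_tool(
  rows=[
    [0,0,0,0.01,0.009,0,0],
    [0,0,0,0.025,0.023,0,0],
    [0,0,0,0.028,0.026,0,0],
    [0,0,0,0.028,0.026,0,0],
    [0,0,0,0.028,0.026,0,0],
    [0,0,0,0.024,0.022,0,0],
    [0,0,0,0.017,0.016,0,0],
    [0,0,0,0,0,0,0],
  ],
)

```text
time: 6.58
tool_pos: [0.597, -0.2011, 0.2366]
tcp_rot: [-1.93, -2.472, -0.003]
wrist_force: [0.4, -0.9, -2.8]
width: 0.178
grip_force: 61.6
```

Emit:
drive_tool(
  rows=[
    [0,0,0,0,0,0,0],
    [0,0,0,0,0,0,0],
    [0,0,0,0,0,0,0],
    [0,0,0,0,0,0,0],
  ],
)

```text
time: 6.92
tool_pos: [0.5952, -0.208, 0.2386]
tcp_rot: [-1.938, -2.471, 0.001]
wrist_force: [-0.3, 0.3, -3.6]
width: 0.172
grip_force: 61.6
```

Run:
```python
from h import *
s=status.read_state();print(s["tool_pos"],R.from_rotvec(s["tcp_rot"]).as_matrix().round(3).tolist(),s["wrist_force"],s["torque"])
w=shot("wrist");cv2.imwrite("pics/w3.png",w["color"][:,:,::-1])
ps=[shot("scene"),shot("side")]
ms=[best(p,"display") for p in ps];print([m["score"] for m in ms])
for p,n in zip(ps,"ab"): cv2.imwrite(f"pics/{n}3.png",p["color"][:,:,::-1])
```

```text
[ 0.59522542 -0.20802387  0.23860766] [[-0.238, 0.971, -0.001], [0.971, 0.238, 0.0], [0.0, -0.001, -1.0]] [-0.27560244  0.26878815 -3.57514124] [-0.01582081  0.07612924  0.01661754]
[0.6, 0.57]
```

View pics/w3.png

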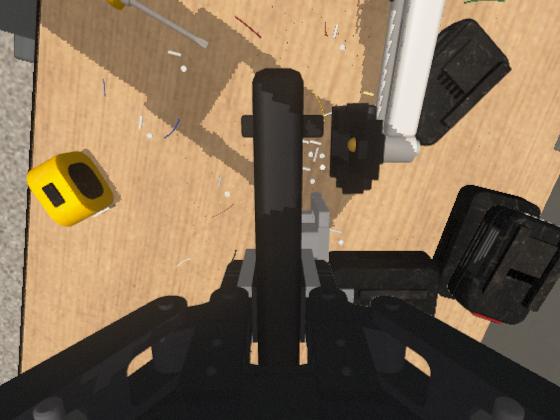

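The view shows the tongue at about (322,225) beside the panel, and the head at (330–383,100–193) with its slot and brass ball at (352,145). The traverse stopped short because of the joint speed cap. I'll overlay the expected tongue and slot to check them against each other.

Run:
```python
from h import *
import pickle
s=status.read_state();w=shot("wrist");pickle.dump((s,w),open("w4.pkl","wb"))
T=np.eye(4);T[:3,:3]=R.from_rotvec(s["tcp_rot"]).as_matrix();T[:3,3]=s["tool_pos"]
x0,y0,k=290,90,6
im=cv2.resize(w["color"][y0:y0+100,x0:x0+115,::-1],None,fx=k,fy=k,interpolation=2)
im2=cv2.resize(w["color"][190:265,290:350,::-1],None,fx=k,fy=k,interpolation=2)
def line(img,X,c,o,closed=True):
    q=(proj(w,X)-o+.5)*k; cv2.polylines(img,[q.astype(int)],closed,c,1)
tg=np.array([[-.018,.0205,.026],[.018,.0205,.026],[.018,.0265,.026],[-.018,.0265,.026]])
line(im2,tg@T[:3,:3].T+T[:3,3],(0,0,255),[290,190])
M=(.622,.0597,.243)
def rect(x0,x1,h,z): return np.array([[x0,-.212-h,z],[x0,-.212+h,z],[x1,-.212+h,z],[x1,-.212-h,z]])
line(im,tf(M,rect(-.0445,-.0345,.011,.134)),(0,0,255),[x0,y0])
line(im,tf(M,rect(-.0345,-.0255,.0195,.121)),(0,255,0),[x0,y0])
line(im,tf(M,rect(-.0345,-.0255,.0195,.073)),(255,128,0),[x0,y0])
b=(proj(w,tf(M,np.array([[-.0255,-.212,.093]])))[0]-[x0,y0]+.5)*k;cv2.circle(im,tuple(b.astype(int)),4,(255,0,255),-1)
out=np.zeros((600,790,3),np.uint8);out[:600,:690][:im.shape[0],:im.shape[1]]=im
cv2.imwrite("pics/h4.png",out[:,:690]);cv2.imwrite("pics/t4.png",im2)
```

```text
(no output)
```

View pics/h4.png

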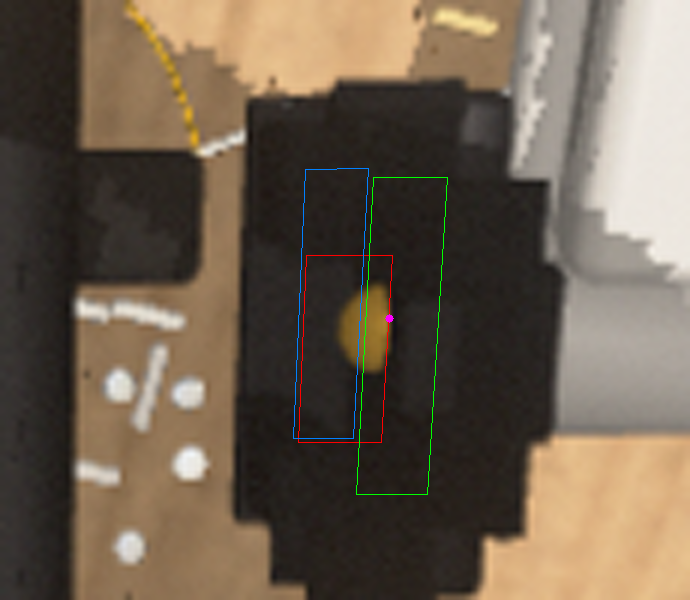

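View pics/t4.png

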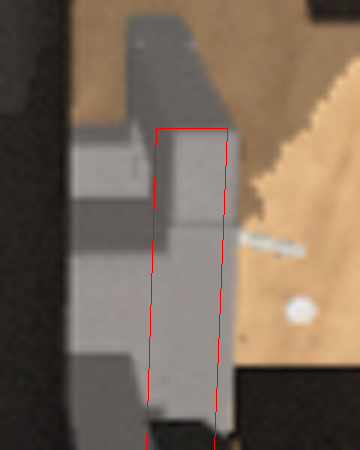

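The tongue sits where expected, within about 0.6 mm. The ball and the head outline agree with the mount model to about 1 mm. I'll check the ball's 3-D position by triangulating from wrist and side.

Run:
```python
from h import *
import pickle
s,w=pickle.load(open("w4.pkl","rb"))
def cen(p,x0,x1,y0,y1):
    c=p["color"][y0:y1,x0:x1].astype(int); m=(c[:,:,0]-c[:,:,2]>45)&(c[:,:,0]<190)&(c[:,:,0]>60)
    n,l,st,ce=cv2.connectedComponentsWithStats(m.astype(np.uint8)); 
    for i in range(1,n):
        if st[i,4]>=4: print(st[i].tolist(),ce[i].round(1)+[x0,y0])
    i=1+np.argmax(st[1:,4]); return ce[i]+[x0,y0]
b=shot("side");a=shot("scene")
cw=cen(w,342,360,132,158);cb=cen(b,280,300,200,225);ca=cen(a,295,318,205,235)
for o in([(w,cw),(b,cb)],[(w,cw),(b,cb),(a,ca)]):
    X=tri(o); m=X[:2]-[.622,.0597]; t=.243
    print("ball",X,"in mount",np.cos(t)*m[0]+np.sin(t)*m[1],-np.sin(t)*m[0]+np.cos(t)*m[1],"reproj",[(proj(p,X)[0]-u).round(1).tolist() for p,u in o])
o,d=ray(w,cw);X=o+d*(.093-o[2])/d[2];m=X[:2]-[.622,.0597];print("at .093",np.cos(t)*m[0]+np.sin(t)*m[1],-np.sin(t)*m[0]+np.cos(t)*m[1])
```

```text
[5, 6, 8, 14, 95] [350.7 144.4]
[8, 10, 4, 5, 16] [289.6 212.2]
[0, 26, 6, 4, 16] [297.4 232.9]
[7, 26, 2, 4, 6] [302.3 232.8]
ball [ 0.64543968 -0.15457461  0.09600384] in mount -0.028806771683749025 -0.2136192782306074 reproj [[0.3, 0.6], [-0.2, 0.0]]
ball [ 0.63645594 -0.15678416  0.0800467 ] in mount -0.038058229207849154 -0.21360228176338739 reproj [[-14.2, -1.2], [-1.6, 5.8], [5.7, -7.9]]
at .093 -0.028462492357908795 -0.2134304694386121
```

Emit:
drive_tool(
  rows=[
    [0,0,0,0.01,0.009,0,0],
    [0,0,0,0.01,0.009,0,0],
    [0,0,0,0.01,0.009,0,0],
    [0,0,0,0.01,0.009,0,0],
    [0,0,0,0,0,0,0],
    [0,0,0,0,0,0,0],
    [0,0,0,0,0,0,0],
    [0,0,0,0,0,0,0],
  ],
)

```text
time: 7.98
tool_pos: [0.6213, -0.1597, 0.2392]
tcp_rot: [-1.936, -2.474, 0.001]
wrist_force: [-0.5, 0.9, -4.2]
width: 0.176
grip_force: 61.5
```

Run:
```python
from h import *
import pickle
s=status.read_state();w=shot("wrist");pickle.dump((s,w),open("w5.pkl","wb"))
print(s["tool_pos"],R.from_rotvec(s["tcp_rot"]).as_matrix().round(4).tolist(),s["wrist_force"])
x0,x1,y0,y1=270,390,130,270
c=cv2.resize(w["color"][y0:y1,x0:x1,::-1],None,fx=4.2,fy=4.2,interpolation=2)
c=(255*(c/255.)**.45).astype(np.uint8)
M=(.622,.0597,.243)
def line(X,col):
    q=(proj(w,X)-[x0,y0]+.5)*4.2; cv2.polylines(c,[q.astype(int)],True,col,1)
def rect(a,b,h,z): return tf(M,np.array([[a,-.213-h,z],[a,-.213+h,z],[b,-.213+h,z],[b,-.213-h,z]]))
line(rect(-.035,-.026,.0195,.121),(0,255,0));line(rect(-.0445,-.035,.011,.134),(0,0,255))
cv2.imwrite("pics/w5.png",c)
```

```text
[ 0.62125557 -0.159717    0.23919204] [[-0.2404, 0.9707, -0.0004], [0.9707, 0.2404, -0.0003], [-0.0002, -0.0004, -1.0]] [-0.49739971  0.89971626 -4.22098272]
```

View pics/w5.png

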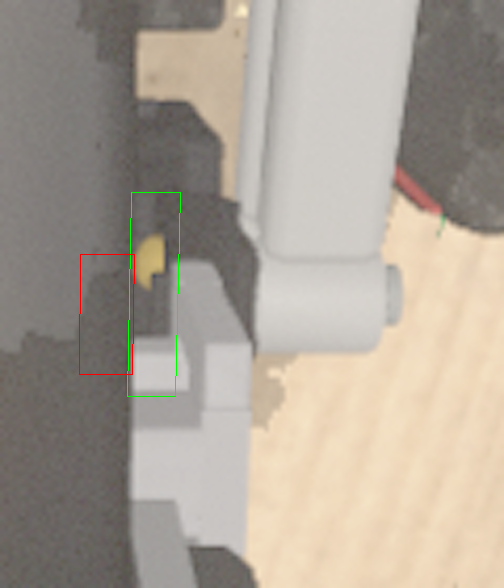

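The tongue sits just over the slot: the ball is at crop (150,260), with the tongue in front and the slot outline in line with it. Now I'll descend gently.

Emit:
drive_tool(
  rows=[
    [0,0,0,-0.0002,-0.001,0.01,0],
    [0,0,0,0,0,0.01,0],
    [0,0,0,0,0,0.008,0],
    [0,0,0,0,0,0.004,0],
    [0,0,0,0,0,0,0],
    [0,0,0,0,0,0,0],
  ],
)

```text
time: 8.53
tool_pos: [0.6195, -0.16, 0.2058]
tcp_rot: [-1.935, -2.472, 0.002]
wrist_force: [-1.6, 0.3, -4.0]
width: 0.176
grip_force: 61.4
```

Emit:
drive_tool(
  rows=[
    [0,0,0,0,0,0.002,0],
    [0,0,0,0,0,0.002,0],
    [0,0,0,0,0,0.002,0],
    [0,0,0,0,0,0,0],
  ],
)

```text
time: 8.87
tool_pos: [0.6198, -0.1604, 0.2009]
tcp_rot: [-1.936, -2.473, 0.002]
wrist_force: [-4.1, -1.9, -3.1]
width: 0.18
grip_force: 61.6
```

Emit:
drive_tool(
  rows=[
    [0,0,0,0,0,0.002,0],
    [0,0,0,0,0,0.002,0],
    [0,0,0,0,0,0,0],
  ],
)

```text
time: 9.12
tool_pos: [0.6198, -0.1603, 0.1969]
tcp_rot: [-1.936, -2.473, 0.002]
wrist_force: [-5.0, -2.0, -2.6]
width: 0.177
grip_force: 61.7
```

Emit:
drive_tool(
  rows=[
    [0,0,0,0,-0.001,0,0],
    [0,0,0,0,0,0,0],
    [0,0,0,0,0,0,0],
  ],
)

```text
time: 9.37
tool_pos: [0.6195, -0.1604, 0.197]
tcp_rot: [1.936, 2.474, 0.0]
wrist_force: [-3.0, -1.4, -4.2]
width: 0.178
grip_force: 61.3
```

Emit:
drive_tool(
  rows=[
    [0,0,0,0,0,0.002,0],
    [0,0,0,0,0,0.002,0],
    [0,0,0,0,0,0,0],
  ],
)

```text
time: 9.62
tool_pos: [0.6195, -0.1603, 0.193]
tcp_rot: [-1.936, -2.474, -0.0]
wrist_force: [-3.6, -0.8, -3.1]
width: 0.178
grip_force: 61.8
```

Emit:
drive_tool(
  rows=[
    [0,0,0,0,-0.001,0,0],
    [0,0,0,0,0,0,0],
    [0,0,0,0,0,0,0],
  ],
)

```text
time: 9.87
tool_pos: [0.6191, -0.1604, 0.1933]
tcp_rot: [1.936, 2.473, 0.002]
wrist_force: [-0.9, 0.7, -3.9]
width: 0.176
grip_force: 61.4
```

Emit:
drive_tool(
  rows=[
    [0,0,0,0,0,0.002,0],
    [0,0,0,0,0,0.002,0],
    [0,0,0,0,0,0,0],
  ],
)

```text
time: 10.12
tool_pos: [0.6188, -0.1604, 0.1889]
tcp_rot: [1.936, 2.474, 0.001]
wrist_force: [0.1, 0.8, -4.5]
width: 0.179
grip_force: 61.6
```

Emit:
drive_tool(
  rows=[
    [0,0,0,0,0,0.002,0],
    [0,0,0,0,0,0.002,0],
    [0,0,0,0,0,0,0],
  ],
)

```text
time: 10.37
tool_pos: [0.6185, -0.1605, 0.1847]
tcp_rot: [-1.936, -2.474, -0.0]
wrist_force: [0.3, 0.9, -5.1]
width: 0.182
grip_force: 61.6
```

Emit:
drive_tool(
  rows=[
    [0,0,0,0,0,0.003,0],
    [0,0,0,0,0,0.003,0],
    [0,0,0,0,0,0.003,0],
    [0,0,0,0,0,0.003,0],
    [0,0,0,0,0,0,0],
    [0,0,0,0,0,0,0],
  ],
)

```text
time: 10.87
tool_pos: [0.6182, -0.1605, 0.1728]
tcp_rot: [-1.936, -2.473, 0.001]
wrist_force: [-0.0, 0.4, -2.7]
width: 0.176
grip_force: 61.6
```

Emit:
drive_tool(
  rows=[
    [0,0,0,0,0,0.002,0],
    [0,0,0,0,0,0.002,0],
    [0,0,0,0,0,0,0],
  ],
)

```text
time: 11.12
tool_pos: [0.6183, -0.1605, 0.1688]
tcp_rot: [-1.936, -2.473, 0.0]
wrist_force: [0.1, 0.0, -3.4]
width: 0.177
grip_force: 61.6
```

Emit:
drive_tool(
  rows=[
    [0,0,0,0,0,0.002,0],
    [0,0,0,0,0,0,0],
  ],
)

```text
time: 11.28
tool_pos: [0.6183, -0.1606, 0.1669]
tcp_rot: [-1.936, -2.474, 0.0]
wrist_force: [0.2, 0.3, -3.6]
width: 0.176
grip_force: 61.6
```

Emit:
drive_tool(
  rows=[
    [0,0,0,0,0,0.002,0],
    [0,0,0,0,0,0,0],
  ],
)

```text
time: 11.45
tool_pos: [0.6178, -0.1609, 0.1654]
tcp_rot: [-1.936, -2.473, 0.002]
wrist_force: [-2.0, -1.4, -1.1]
width: 0.178
grip_force: 61.9
```

Emit:
drive_tool(
  rows=[
    [0,0,0,0,0,0.001,0],
    [0,0,0,0,0,0,0],
  ],
)

```text
time: 11.62
tool_pos: [0.6179, -0.1609, 0.1645]
tcp_rot: [-1.936, -2.473, 0.002]
wrist_force: [-3.5, -0.6, -0.3]
width: 0.179
grip_force: 62.0
```

Emit:
drive_tool(
  rows=[
    [0,0,0,0,0,0.001,0],
    [0,0,0,0,0,0,0],
  ],
)

```text
time: 11.78
tool_pos: [0.6179, -0.1608, 0.163]
tcp_rot: [-1.936, -2.473, 0.002]
wrist_force: [-3.8, -2.2, -1.2]
width: 0.178
grip_force: 61.8
```

Emit:
drive_tool(
  rows=[
    [0,0,0,0,0,0.001,0],
    [0,0,0,0,0,0,0],
  ],
)

```text
time: 11.95
tool_pos: [0.6179, -0.1607, 0.1618]
tcp_rot: [-1.936, -2.473, 0.001]
wrist_force: [-4.8, -1.8, -0.7]
width: 0.175
grip_force: 61.9
```

Emit:
drive_tool(
  rows=[
    [0,0,0,0,0,0.001,0],
    [0,0,0,0,0,0.001,0],
    [0,0,0,0,0,0,0],
  ],
)

```text
time: 12.2
tool_pos: [0.6179, -0.1606, 0.1595]
tcp_rot: [-1.936, -2.473, 0.001]
wrist_force: [-4.9, -2.3, -2.6]
width: 0.177
grip_force: 61.7
```

Emit:
drive_tool(
  rows=[
    [0,0,0,0,0,0.001,0],
    [0,0,0,0,0,0.001,0],
    [0,0,0,0,0,0,0],
  ],
)

```text
time: 12.45
tool_pos: [0.6179, -0.1605, 0.1575]
tcp_rot: [-1.935, -2.473, 0.001]
wrist_force: [-4.1, -1.8, -3.6]
width: 0.179
grip_force: 61.5
```

Emit:
drive_tool(
  rows=[
    [0,0,0,0,0,0.001,0],
    [0,0,0,0,0,0.001,0],
    [0,0,0,0,0,0,0],
  ],
)

```text
time: 12.7
tool_pos: [0.6179, -0.1605, 0.1556]
tcp_rot: [-1.935, -2.473, 0.001]
wrist_force: [-4.5, -1.4, -3.7]
width: 0.175
grip_force: 61.5
```

Past the catch and moving freely. The floor is expected at TCP ≈ 0.143.

Emit:
drive_tool(
  rows=[
    [0,0,0,0,0,0.002,0],
    [0,0,0,0,0,0.002,0],
    [0,0,0,0,0,0.002,0],
    [0,0,0,0,0,0,0],
  ],
)

```text
time: 13.03
tool_pos: [0.6183, -0.1604, 0.149]
tcp_rot: [-1.936, -2.473, -0.0]
wrist_force: [-2.1, -0.6, -5.1]
width: 0.178
grip_force: 61.1
```

Emit:
drive_tool(
  rows=[
    [0,0,0,0,0,0.0015,0],
    [0,0,0,0,0,0.0015,0],
    [0,0,0,0,0,0,0],
  ],
)

```text
time: 13.28
tool_pos: [0.6189, -0.1603, 0.1468]
tcp_rot: [1.936, 2.474, 0.001]
wrist_force: [-1.4, -0.4, -5.2]
width: 0.176
grip_force: 61.3
```

Emit:
drive_tool(
  rows=[
    [0,0,0,0,0,0.001,0],
    [0,0,0,0,0,0.001,0],
    [0,0,0,0,0,0,0],
  ],
)

```text
time: 13.53
tool_pos: [0.619, -0.1605, 0.1455]
tcp_rot: [1.936, 2.473, 0.001]
wrist_force: [-2.5, 0.3, -5.3]
width: 0.178
grip_force: 61.6
```

Emit:
drive_tool(
  rows=[
    [0,0,0,0,0,0.001,0],
    [0,0,0,0,0,0,0],
  ],
)

```text
time: 13.7
tool_pos: [0.619, -0.1607, 0.1448]
tcp_rot: [1.936, 2.473, 0.001]
wrist_force: [-1.0, -1.3, -3.8]
width: 0.176
grip_force: 61.7
```

Emit:
drive_tool(
  rows=[
    [0,0,0,0,0,0.001,0],
    [0,0,0,0,0,0,0],
  ],
)

```text
time: 13.87
tool_pos: [0.619, -0.1607, 0.1436]
tcp_rot: [1.936, 2.473, 0.001]
wrist_force: [0.3, -0.3, -3.8]
width: 0.178
grip_force: 61.6
```

Emit:
drive_tool(
  rows=[
    [0,0,0,0,0,0.001,0],
    [0,0,0,0,0,0,0],
  ],
)

```text
time: 14.03
tool_pos: [0.619, -0.1608, 0.1428]
tcp_rot: [1.936, 2.473, 0.001]
wrist_force: [-0.7, -0.4, -2.8]
width: 0.175
grip_force: 61.7
```

Emit:
drive_tool(
  rows=[
    [0,0,0,0,0,0.001,0],
    [0,0,0,0,0,0,0],
  ],
)

```text
time: 14.2
tool_pos: [0.619, -0.1608, 0.1425]
tcp_rot: [1.935, 2.473, 0.001]
wrist_force: [-3.0, -0.7, 3.2]
width: 0.177
grip_force: 62.5
```

Floor contact at TCP z = 0.1425, as expected. I'll hold, then open moderately and rise straight up.

Emit:
drive_tool(
  rows=[
    [0,0,0,0,0,0.0005,0],
    [0,0,0,0,0,0,0],
    [0,0,0,0,0,0,0],
    [0,0,0,0,0,0,0.4],
    [0,0,0,0,0,0,0.4],
    [0,0,0,0,0,0,0.4],
    [0,0,0,0,0,0,0.4],
  ],
)

```text
time: 14.78
tool_pos: [0.6188, -0.1606, 0.1407]
tcp_rot: [1.936, 2.474, 0.0]
wrist_force: [-0.5, -0.6, 0.0]
width: 0.396
grip_force: 0.0
```

Emit:
drive_tool(
  rows=[
    [0,0,0,0,0,-0.005,0.4],
    [0,0,0,0,0,-0.01,0.4],
    [0,0,0,0,0,-0.02,0.4],
    [0,0,0,0,0,-0.03,0.4],
    [0,0,0,0,0,-0.03,0.4],
    [0,0,0,0,0,-0.02,0.6],
    [0,0,0,0,0,0,0.8],
    [0,0,0,0,0,0,1],
  ],
)

```text
time: 15.45
tool_pos: [0.6199, -0.161, 0.2589]
tcp_rot: [1.933, 2.47, 0.003]
wrist_force: [0.6, -0.7, -0.5]
width: 0.809
grip_force: 0.0
```

```bash
cat >> h.py <<'E'
def upright(pr=True,t=.243):
    ps=[shot("scene"),shot("side")]
    ms=[best(p,"display") for p in ps]
    def model(v):
        b=v[0]; c,s=np.cos(t),np.sin(t)
        mx=-.0535+v[1]; my=-.040-.18*np.cos(b); z=.172+.18*np.sin(b)-.046-.017
        return [tf((.622+c*mx-s*my,.0597+s*mx+c*my,t),X)+[0,0,z] for X in DISP]
    v,f=fit(ps,[m["mask"].astype(np.float32) for m in ms],model,[-.2,0],[.1,.004])
    if pr: print("boom",v,"cost",f,[m["score"] for m in ms])
    return v
E
python3 - <<'E'
from h import *
s=status.read_state();print(s["tool_pos"],s["q"],s["time"])
upright()
w=shot("wrist");m=best(w,"display");print(m and (m["score"],m["bbox"]))
if m is not None:
  v,f=fit([w],[m["mask"].astype(np.float32)],lambda v:[tf(v[:3],X)+[0,0,.056] for X in DISP],[.619,-.160,.243],[.005,.005,.04]);print(v,f)
E
```

```text
[ 0.61991763 -0.1610119   0.25894486] [-2.93024274e-01  1.80338506e-01  1.65401690e+00  4.11898548e-05
  1.30181832e+00 -5.35666491e-01] 15.45Traceback (most recent call last):
  File "<stdin>", line 3, in <module>
  File "h.py", line 47, in upright
    v,f=fit(ps,[m["mask"].astype(np.float32) for m in ms],model,[-.2,0],[.1,.004])
                ~^^^^^^^^
TypeError: 'NoneType' object is not subscriptable
```

Emit:
drive_tool(
  rows=[
    [0,0,0,0.015,0.004,-0.01,1],
    [0,0,0,0.03,0.008,0,1],
    [0,0,0,0.03,0.008,0,1],
    [0,0,0,0.03,0.008,0,1],
    [0,0,0,0.03,0.008,0,1],
    [0,0,0,0.03,0.008,0,1],
    [0,0,0,0.03,0.008,0,1],
    [0,0,0,0.015,0.003,0,1],
  ],
)

```text
time: 16.32
tool_pos: [0.6207, 0.0606, 0.2652]
tcp_rot: [-1.932, -2.474, -0.001]
wrist_force: [0.7, 0.3, 0.1]
width: 0.999
grip_force: 0.0
```

Emit:
drive_tool(
  rows=[
    [0,0,-7,0,0,0,1],
    [0,0,-7,0,0,0,1],
    [0,0,-7,0,0,0,1],
    [0,0,-7,0,0,0,1],
    [0,0,-7,0,0,0,1],
    [0,0,-7,0,0,0,1],
    [0,0,-7,0,0,0,1],
    [0,0,-7,0,0,0,1],
  ],
)

```text
time: 16.98
tool_pos: [0.6209, 0.0566, 0.2652]
tcp_rot: [-0.539, -3.094, 0.001]
wrist_force: [0.7, 0.2, 0.1]
width: 1.0
grip_force: 0.0
```

Emit:
drive_tool(
  rows=[
    [0,0,-7,0,0,0,1],
    [0,0,-7,0,0,0,1],
    [0,0,-7,0,0,0,1],
    [0,0,-7,0,0,0,1],
    [0,0,-7,0,0,0,1],
    [0,0,-7,0,0,0,1],
    [0,0,-7,0,0,0,1],
    [0,0,-7,0,0,0,1],
  ],
)

```text
time: 17.65
tool_pos: [0.6209, 0.0566, 0.2653]
tcp_rot: [0.977, -2.984, -0.0]
wrist_force: [-0.2, 0.5, -0.3]
width: 1.002
grip_force: 0.0
```

Emit:
drive_tool(
  rows=[
    [0,0,-7,0,0,0,1],
    [0,0,0,0,0,0,1],
    [0,0,0,0,0,0,1],
    [0,0,0,0,0,0,1],
    [0,0,0,0,0,0,1],
  ],
)

```text
time: 18.07
tool_pos: [0.6213, 0.0565, 0.2656]
tcp_rot: [1.146, -2.925, -0.0]
wrist_force: [-0.8, -0.0, -0.0]
width: 1.004
grip_force: 0.0
```

Run:
```python
from h import *
s=status.read_state();Rm=R.from_rotvec(s["tcp_rot"]).as_matrix();print(s["tool_pos"],s["q"].round(3),s["time"],Rm.round(3).tolist())
d=np.array([.622,.0597,0])-s["tool_pos"];d[2]=0
print("tool shift",Rm.T@d)
upright()
```

```text
[0.62131214 0.05650191 0.26562195] [ 0.051  0.149  1.678 -0.     1.315 -2.267] 18.0667 [[-0.734, -0.679, -0.0], [-0.679, 0.734, -0.0], [0.0, 0.0, -1.0]]
tool shift [-2.67713530e-03  1.87985304e-03 -4.35527688e-07]
boom [-0.3337677   0.00225427] cost 0.12026375532150269 [0.97, 0.85]
```

The arm is still at its lower stop with the display low, so it's home. The fit's bias is about −0.03. Now I'll lower onto the knob and grip it.

Emit:
drive_tool(
  rows=[
    [0,0,0,-0.0027,0.0019,0.01,1],
    [0,0,0,0,0,0.02,1],
    [0,0,0,0,0,0.02,1],
    [0,0,0,0,0,0.0135,1],
    [0,0,0,0,0,0,1],
    [0,0,0,0,0,0,1],
  ],
)

```text
time: 18.77
tool_pos: [0.6212, 0.0597, 0.2008]
tcp_rot: [1.148, -2.921, -0.001]
wrist_force: [0.3, 0.4, 1.0]
width: 1.0
grip_force: 0.0
```

Emit:
drive_tool(
  rows=[
    [0,0,0,0,0,0,0],
    [0,0,0,0,0,0,0],
    [0,0,0,0,0,0,0],
    [0,0,0,0,0,0,0],
    [0,0,0,0,0,0,0],
  ],
  force=60,
)

```text
time: 19.18
tool_pos: [0.6219, 0.061, 0.2044]
tcp_rot: [-1.148, 2.923, 0.004]
wrist_force: [-4.7, 3.4, 5.2]
width: 0.521
grip_force: 62.3
```

Emit:
drive_tool(
  rows=[
    [0,0,3,0,0,0,0],
    [0,0,5,0,0,0,0],
    [0,0,6,0,0,0,0],
    [0,0,6,0,0,0,0],
    [0,0,6,0,0,0,0],
    [0,0,6,0,0,0,0],
    [0,0,6,0,0,0,0],
    [0,0,6,0,0,0,0],
  ],
)

```text
time: 19.85
tool_pos: [0.6228, 0.0588, 0.2044]
tcp_rot: [0.036, 3.139, -0.003]
wrist_force: [-2.5, -3.3, 3.9]
width: 0.516
grip_force: 62.4
```

Emit:
drive_tool(
  rows=[
    [0,0,6,0,0,0,0],
    [0,0,6,0,0,0,0],
    [0,0,6,0,0,0,0],
    [0,0,6,0,0,0,0],
    [0,0,6,0,0,0,0],
    [0,0,6,0,0,0,0],
    [0,0,6,0,0,0,0],
    [0,0,6,0,0,0,0],
  ],
)

```text
time: 20.52
tool_pos: [0.6216, 0.0564, 0.2044]
tcp_rot: [1.309, 2.853, -0.009]
wrist_force: [-5.7, -9.6, 8.2]
width: 0.516
grip_force: 62.7
```

Emit:
drive_tool(
  rows=[
    [0,0,6,0,0,0,0],
    [0,0,6,0,0,0,0],
    [0,0,6,0,0,0,0],
    [0,0,4,0,0,0,0],
    [0,0,0,0,0,0,0],
    [0,0,0,0,0,0,0],
  ],
)

```text
time: 21.02
tool_pos: [0.6206, 0.0558, 0.2044]
tcp_rot: [1.826, 2.554, -0.011]
wrist_force: [-9.0, -11.0, 8.6]
width: 0.52
grip_force: 62.9
```

```bash
cat >> h.py <<'E'
def orange(p,x0,x1,y0,y1):
    c=p["color"][y0:y1,x0:x1].astype(int);m=(c[:,:,0]-c[:,:,2]>70)&(c[:,:,0]-c[:,:,1]>25)&(c[:,:,0]-c[:,:,1]<130)
    yy,xx=np.where(m);return np.stack([xx+x0,yy+y0],1)
E
python3 - <<'E'
from h import *
s=status.read_state();print(s["tool_pos"],s["q"].round(3),s["time"],s["torque"].round(2),s["wrist_force"].round(1),s["width"])
for i in range(2): upright()
import h
for n in("scene","side"):
    p=shot(n);cv2.imwrite(f"pics/{n}_k1.png",p["color"][:,:,::-1])
    for k in(0,.05,-.05,.12,-.3):
        X=np.array([[-.03,-.04-.072*np.cos(k),.172+.072*np.sin(k)]]);print(n,k,proj(p,tf((.622,.0597,.243),X)).round(1).tolist())
    x,y=proj(p,tf((.622,.0597,.243),X))[0].astype(int)
    o=orange(p,x-25,x+10,y-20,y+12);print(o.tolist())
E
```

```text
[0.62056142 0.05577009 0.20439104] [ 0.053  0.187  1.748 -0.007  1.21  -0.274] 21.0167 [-1.72  1.35 -0.09] [ -9.  -11.    8.6] 0.5203931732114916
boom [-0.30998535  0.00158447] cost 0.15918880701065063 [0.84, 0.93]
boom [-2.96490479e-01  1.03759766e-05] cost 0.1347232162952423 [0.74, 0.63]
scene 0 [[281.5, 183.7]]
scene 0.05 [[281.5, 182.6]]
scene -0.05 [[281.5, 184.7]]
scene 0.12 [[281.4, 181.1]]
scene -0.3 [[280.9, 189.4]]
[[266, 173], [267, 173], [268, 173], [278, 173], [279, 173], [265, 174], [266, 174], [267, 174], [268, 174], [278, 174], [279, 174], [280, 174], [266, 175], [267, 175], [268, 175], [279, 175], [280, 175], [281, 175], [282, 175], [266, 176], [267, 176], [268, 176], [269, 176], [279, 176], [280, 176], [281, 176], [282, 176], [283, 176], [284, 176], [268, 177], [269, 177], [270, 177], [279, 177], [280, 177], [281, 177], [282, 177], [283, 177], [284, 177], [270, 178], [271, 178], [280, 178], [281, 178], [282, 178], [283, 178], [284, 178], [271, 179], [272, 179], [282, 179], [283, 179], [284, 179], [272, 180], [273, 180], [283, 180], [284, 180], [274, 181], [275, 182]
[... 2543 characters left out ...]
98], [248, 198], [249, 198], [250, 198], [251, 198], [252, 198], [253, 198], [254, 198], [255, 198], [256, 198], [257, 198], [258, 198], [259, 198], [260, 198], [261, 198], [240, 199], [241, 199], [242, 199], [243, 199], [244, 199], [245, 199], [246, 199], [247, 199], [248, 199], [249, 199], [250, 199], [251, 199], [252, 199], [253, 199], [254, 199], [255, 199], [256, 199], [257, 199], [258, 199], [259, 199], [260, 199], [261, 199], [240, 200], [241, 200], [242, 200], [243, 200], [244, 200], [245, 200], [246, 200], [247, 200], [248, 200], [249, 200], [250, 200], [251, 200], [252, 200], [253, 200], [254, 200], [255, 200], [256, 200], [257, 200], [258, 200], [259, 200], [260, 200], [261, 200]]
```

The pointer tip is at scene (282,189) and side (260,188), matching −0.30, so it can be tracked. The grip is strained sideways, so I'll release and re-centre before the sensitive part.

Emit:
drive_tool(
  rows=[
    [0,0,0,0,0,0,1],
    [0,0,0,0,0,-0.002,1],
    [0,0,0,0,0,0,1],
    [0,0,0,0,0,0,1],
    [0,0,0,0,0,0,1],
  ],
)

```text
time: 21.93
tool_pos: [0.6225, 0.0601, 0.2046]
tcp_rot: [1.826, 2.556, 0.001]
wrist_force: [-0.6, 0.6, -0.6]
width: 0.999
grip_force: 0.0
```

Run:
```python
from h import *
s=status.read_state();Rm=R.from_rotvec(s["tcp_rot"]).as_matrix();print(s["tool_pos"],s["q"].round(3),s["time"],s["wrist_force"].round(1))
print(Rm.T@(np.array([.622,.0597,.204])-s["tool_pos"]))
w=shot("wrist");m=best(w,"tension_knob");print(m and (m["score"],m["bbox"]))
if m is not None:
    yy,xx=np.where(m["mask"]);o,d=ray(w,((m["bbox"][0]+m["bbox"][2])/2,(m["bbox"][1]+m["bbox"][3])/2));print(o+d*(.228-o[2])/d[2])
```

```text
[0.62245138 0.0600561  0.20460003] [ 0.056  0.188  1.746  0.     1.207 -0.274] 21.9333 [-0.6  0.6 -0.6]
[-0.00019054 -0.00054296  0.00059957]
(0.91, [209.5, 218.1, 332.9, 341.3])
[0.61962198 0.06441265 0.228     ]
```

Emit:
drive_tool(
  rows=[
    [0,0,0,0,-0.002,0,1],
    [0,0,0,0,0,0,1],
    [0,0,0,0,0,0,0],
    [0,0,0,0,0,0,0],
    [0,0,0,0,0,0,0],
    [0,0,0,0,0,0,0],
    [0,0,0,0,0,0,0],
  ],
)

```text
time: 22.62
tool_pos: [0.6194, 0.0588, 0.2047]
tcp_rot: [-1.826, -2.555, 0.002]
wrist_force: [-4.0, -0.7, 4.7]
width: 0.519
grip_force: 62.5
```

Emit:
drive_tool(
  rows=[
    [0,0,4,0,0,0,0],
    [0,0,6,0,0,0,0],
    [0,0,6,0,0,0,0],
    [0,0,4,0,0,0,0],
    [0,0,0,0,0,0,0],
    [0,0,0,0,0,0,0],
  ],
)

```text
time: 23.12
tool_pos: [0.6194, 0.0588, 0.2047]
tcp_rot: [-2.241, -2.2, 0.002]
wrist_force: [-5.8, -1.3, 5.9]
width: 0.519
grip_force: 63.0
```

```bash
cat >> h.py <<'E'
def pointer():
    out={}
    for n,(x0,x1,y0,y1) in {"scene":(270,290,168,195),"side":(246,266,168,192)}.items():
        p=shot(n);M=(.622,.0597,.243);res=[]
        c=p["color"].astype(np.float32); 
        m=(c[...,0]-c[...,2]>60)&(c[...,0]-c[...,1]>25)&(c[...,1]-c[...,2]>12)
        dt=cv2.GaussianBlur(m.astype(np.float32),(0,0),.7)
        for k in np.arange(-.34,.2,.01):
            r=np.linspace(.03,.072,30);X=np.stack([0*r-.03,-.04-r*np.cos(k),.172+r*np.sin(k)],1)
            u=proj(p,tf(M,X)).astype(np.float32);res.append((cv2.remap(dt,u[:,0],u[:,1],1).mean(),k))
        a=np.array(res);i=a[:,0].argmax();w=np.where(a[:,0]>.8*a[i,0],a[:,0],0);out[n]=(round(a[i,1],3),round(a[i,0],2),round((w*a[:,1]).sum()/w.sum(),3))
    print("pointer",out)
E
python3 - <<'E'
from h import *
s=status.read_state();print(s["tool_pos"],s["q"].round(3),s["time"],s["torque"].round(2),s["wrist_force"].round(1))
upright();pointer()
E
```

```text
[0.61942276 0.05879319 0.20474196] [ 0.055  0.184  1.751 -0.     1.209  0.073] 23.1167 [-0.22  0.83 -0.19] [-5.8 -1.3  5.9]
boom [-0.22321227 -0.001876  ] cost 0.13282984495162964 [0.96, 0.75]
pointer {'scene': (np.float64(-0.11), np.float64(0.58), np.float64(-0.105)), 'side': (np.float64(-0.08), np.float64(0.86), np.float64(-0.075))}
```

Run:
```python
from h import *
M=(.622,.0597,.243)
def an(n,col,p):
    x0,x1,y0,y1={"scene":(262,292,166,196),"side":(236,268,168,192)}[n]
    c=col.astype(int)
    m=((c[...,0]-c[...,2]>60)&(c[...,0]-c[...,1]>25)&(c[...,1]-c[...,2]>12))[y0:y1,x0:x1]
    nn,l,st,ce=cv2.connectedComponentsWithStats(m.astype(np.uint8),connectivity=8)
    for i in range(1,nn):
        if st[i,4]>8:
            yy,xx=np.where(l==i);A=np.polyfit(xx,yy,1);j=xx.argmax();print(n,"area",st[i,4],"slope",A[0].round(3),"tip",xx.max()+x0,yy[xx>=xx.max()-1].mean()+y0,"y@mid",np.polyval(A,(274 if n=="scene" else 256)-x0).round(2)+y0)
for n in("scene","side"):
    p=shot(n)
    for k in(-.3,-.2,-.1,0):
        X=np.array([[-.03,-.04-r*np.cos(k),.172+r*np.sin(k)] for r in(.03,.072)]);u=proj(p,tf(M,X));print(n,k,u.round(1).tolist(),"slope",((u[1]-u[0])[1]/(u[1]-u[0])[0]).round(3))
    print("old");an(n,cv2.imread(f"pics/{n}_k1.png")[:,:,::-1],p);print("0");an(n,cv2.imread(f"pics/{n}0.png")[:,:,::-1],p);print("now");an(n,p["color"],p)
```

```text
scene -0.3 [[272.1, 180.9], [280.9, 189.4]] slope 0.968
scene -0.2 [[272.2, 180.1], [281.3, 187.7]] slope 0.83
scene -0.1 [[272.3, 179.3], [281.5, 185.7]] slope 0.695
scene 0 [[272.3, 178.5], [281.5, 183.7]] slope 0.561
old
scene area 45 slope 0.909 tip 282 188.0 y@mid 181.26
scene area 38 slope 0.267 tip 276 192.23076923076923 y@mid 191.74
0
scene area 45 slope 0.964 tip 282 188.66666666666666 y@mid 181.5
scene area 53 slope 0.399 tip 281 194.66666666666666 y@mid 191.82
now
scene area 37 slope 0.769 tip 280 184.66666666666666 y@mid 180.42
scene area 43 slope 0.319 tip 277 192.72727272727272 y@mid 191.79
side -0.3 [[248.0, 183.4], [259.3, 189.6]] slope 0.548
side -0.2 [[248.2, 182.6], [259.8, 187.7]] slope 0.439
side -0.1 [[248.3, 181.8], [260.1, 185.7]] slope 0.334
side 0 [[248.4, 180.9], [260.3, 183.7]] slope 0.231
old
side area 76 slope 0.501 tip 261 187.5 y@mid 185.36
0
side area 80 slope 0.535 tip 261 188.2 y@mid 185.75
now
side area 81 slope 0.413 tip 262 186.0 y@mid 184.05
```

Slopes calibrated against the −0.30 frame give boom ≈ −0.18, agreeing with the display fit once its bias is removed. I'll wind about 28° more.

Emit:
drive_tool(
  rows=[
    [0,0,4,0,0,0,0],
    [0,0,5,0,0,0,0],
    [0,0,5,0,0,0,0],
    [0,0,5,0,0,0,0],
    [0,0,5,0,0,0,0],
    [0,0,4,0,0,0,0],
    [0,0,0,0,0,0,0],
    [0,0,0,0,0,0,0],
  ],
)

```text
time: 24.18
tool_pos: [0.6194, 0.0588, 0.2047]
tcp_rot: [-2.707, -1.593, 0.003]
wrist_force: [-5.4, -1.0, 4.0]
width: 0.514
grip_force: 63.0
```

```bash
cat >> h.py <<'E'
def slopes():
    for n,(x0,x1,y0,y1),s0,tab in (("scene",(262,290,166,196),.964,[.968,.83,.695,.561,.43]),("side",(236,268,174,192),.535,[.548,.439,.334,.231,.128])):
        p=shot(n);c=p["color"].astype(int);cv2.imwrite(f"pics/{n}_last.png",p["color"][:,:,::-1])
        m=((c[...,0]-c[...,2]>60)&(c[...,0]-c[...,1]>25)&(c[...,1]-c[...,2]>12))[y0:y1,x0:x1]
        nn,l,st,ce=cv2.connectedComponentsWithStats(m.astype(np.uint8),connectivity=8)
        for i in range(1,nn):
            if st[i,4]>15 and ce[i][1]+y0<190:
                yy,xx=np.where(l==i);a=np.polyfit(xx,yy,1)[0]
                print(n,st[i,4],a.round(3),"boom",np.interp(-(a+tab[0]-s0),-np.array(tab),[-.3,-.2,-.1,0,.1]).round(3))
E
python3 - <<'E'
from h import *
s=status.read_state();print(s["tool_pos"],s["q"].round(3),s["time"],s["torque"].round(2),s["wrist_force"].round(1))
upright();slopes();upright();slopes()
E
```

```text
[0.61938805 0.05879254 0.20471323] [ 0.055  0.184  1.751 -0.     1.209  0.562] 24.1833 [-0.21  0.84 -0.11] [-5.4 -1.   4. ]
boom [-0.11537857 -0.00158839] cost 0.13101589679718018 [0.97, 0.74]
scene 32 0.592 boom -0.026
side 76 0.307 boom -0.087
boom [-0.09581909 -0.00391272] cost 0.11743152141571045 [0.66, 0.67]
scene 31 0.595 boom -0.028
side 76 0.307 boom -0.087
```

Emit:
drive_tool(
  rows=[
    [0,0,4,0,0,0,0],
    [0,0,5,0,0,0,0],
    [0,0,5,0,0,0,0],
    [0,0,0,0,0,0,0],
    [0,0,0,0,0,0,0],
    [0,0,0,0,0,0,0],
  ],
)

```text
time: 25.28
tool_pos: [0.6194, 0.0588, 0.2047]
tcp_rot: [-2.881, -1.251, 0.003]
wrist_force: [-4.2, -1.1, 4.6]
width: 0.517
grip_force: 63.0
```

Emit:
drive_tool(
  rows=[
    [0,0,0,0,0,0,1],
    [0,0,0,0,0,0,1],
    [0,0,0,0,0,0,1],
    [0,0,0,0,0,0,1],
    [0,0,0,0,0,-0.01,1],
    [0,0,0,0,0,-0.025,1],
    [0,0,0,0,0,-0.03,1],
    [0,0,0,0,0,0,1],
  ],
)

```text
time: 25.95
tool_pos: [0.6239, 0.0593, 0.2773]
tcp_rot: [2.878, 1.249, 0.017]
wrist_force: [1.6, -0.3, 1.9]
width: 0.999
grip_force: 0.0
```

Run:
```python
from h import *
s=status.read_state();print(s["tool_pos"],s["q"].round(3),s["time"],s["wrist_force"].round(1))
upright();slopes();upright()
```

```text
[0.62389846 0.05931111 0.27731986] [0.055 0.141 1.666 0.    1.323 0.807] 25.95 [ 1.6 -0.3  1.9]
boom [-0.03939095 -0.00164708] cost 0.11950096487998962 [0.68, 0.86]
scene 34 0.545 boom 0.009
side 76 0.237 boom -0.018
boom [-0.03402939 -0.00483304] cost 0.10890001058578491 [0.96, 0.65]
```

All estimates lie between −0.04 and +0.01. As a last check I'll compare the pointer tip with the white band in the enlarged pixels, numerically, and confirm nothing is moving.

Run:
```python
from h import *
p=shot("side");slopes();c=p["color"].astype(int)
def k(v):
    r,g,b=v
    if r-b>60 and 25<r-g and g-b>12: return 'o'
    if r-max(g,b)>60: return 'R'
    if min(v)>120: return 'W'
    if max(v)<75: return '#'
    return '.'
for y in range(168,196): print(y,''.join(k(c[y,x]) for x in range(244,274)))
cv=status.read_state();print(cv["time"])
```

```text
scene 34 0.545 boom 0.009
side 76 0.237 boom -0.018
168 WWWWWWWWWWWWWWWWWWWWWWWWWWWWWW
169 WWWWWWWWWWWWWWWWWWWWWWWWWWWWWW
170 WWWWWWWWWWWWWWWWWWWWWWWWWWWWWW
171 WWWWWWWWWWW..WWWWWWWWWWWWWWWWW
172 WWWWWWWWWWW......WWWWWWWWWWWWW
173 WWWWWWWWWWWRRRRR.....WWWWWWWWW
174 WWWWWWWWWWWRRRRRRRRR.WW...WWWW
175 WWWWWWWWWWW.RoRRRRRR...##.....
176 WWWWWWWWWWWWRRoRRRRRR#########
177 oWW.WWWWWWW.RooRRRRoR#########
178 ooooo...WWW.RRRRRRRoR#########
179 ooooooooo....RRRRRoRR#########
180 oWooooooooooo.....RR##########
181 WWWWW.oooooooooo....##########
182 WWWWWWWW.oooooooooW..#########
183 WWWWWWWWW...oooooo...#########
184 WWWWWWWWWWW.###.....##########
185 WWWWWWWWWWW.##################
186 WWWWWWWWWWW.##################
187 WWWWWWWWWWW.##################
188 WWWWWWWWWWW.##################
189 WWW....WWW..##################
190 WWW...............############
191 WWW.......Woooooo....#########
192 WWWWWWWWoooooooooooo..########
193 ooooooooooooooooooooo.########
194 ooooooooooooooooooooo.########
195 ooooooooooooooooooooo.########
26.6
```

The pointer tip at side (261,182.5) lies in the middle of the white band, well below the red (rows 173–180). The robot is clear, so I'm handing in.

```bash
python3 -c "
from workcell import workorder
print(workorder.finish_job())"
```

```text
the job is handed in; nothing more can be done
None
```

The display is hung home in the slot, and the arm floats near level, at about −0.01 rad with the pointer in the white band; the job is handed in, with no verdict returned.

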